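Ready the belt drive: seat the idler block, hold the ratchet tensioner back

ROBOT

A 6-joint arm with a two-finger parallel gripper is mounted at the origin on a cart in front of the work surface, level with it; the furniture and walls round the work are solid. World frame = base frame: x ahead of the robot, y to its left, z up, the work surface at z = 0. Lengths are in mm, angles in rad, forces in N, time in s.
With the tool pointing down it reaches from about 275 to 1000 mm from the base axis. Payload 8.4 kg.
Tool frame: the origin (TCP) lies between the finger pads; the fingertips stand r.finger_overhang ahead of it and the grasp point (between the pads) is the TCP (r.finger_overhang is the distance from the TCP to the fingertips, in mm); z points along the fingers, y is the line along which they close (so a half turn about z gives the same grasp; the last joint's range is limited). The gripper opens to 85 mm and grips with 20 to 120 N. Pads are 22 mm wide; open, the fingers measure 114 mm over their backs; the gripper's body (76 mm by 85 mm) begins 54 mm behind the grasp point. The pads swing forward as they close: fully open they stand 13 mm farther back than shut.
Start: joints at [-1.281, 0.353, 1.633, -0, 1.155, -0.002], TCP at [179.796, -598.583, 250.281] pointing down, gripper open.
Joint ranges: [-2.63, 2.63], [-0.92, 2.1], [0.06, 2.66], [-1.3, 4.44], [0, 2.69], [-3.02, 3.02]. Speed limits (rad/s): [2.22, 2.22, 2.79, 3.14, 3.14, 3.14].

INTERFACE

Orientations are given as [roll, pitch, yaw] about the fixed x, y, z axes, in that order (R = Rz(yaw) Ry(pitch) Rx(roll)).
In Python, from rig import r, cams, sign_off gives the robot as it stands.
- The arm moves only by the shell command python3 -m crank 'ROWS' [FORCE]. ROWS is JSON, a list of rows, each a list of 7 numbers: the shift along the tool's x, y, z in m, then the turn, a rotation vector about the tool's x, y, z in rad, then the closure, from 0 (fully open) to 1 (shut). In form: [[dx, dy, dz, ax, ay, az, gripper], ...]. A call has 1 to 5 rows; each row is the pose to reach, as a shift and turn from the pose commanded when the call began, along the tool's axes at that moment; what a row does not reach only later rows make up. A row lasts 1/10 s, in which the tool goes at most 50 mm and 8.59 degrees, less where a joint would pass 70% of its speed; a pose out of reach is approached as far as the arm can. A call with a gripper value outside its range is refused whole. The fingers move at their own pace and stop on an object; FORCE is the grip in N (left out, the last holds). Time passes only in rows, so rows that repeat a pose let the fingers close. It gives the time, the measured TCP pose, the force, the opening and the grip force at its end, in the units of the state.
- r.sense(): the state, without advancing time (a new reading comes with each control period).
- cams.grab_frame(name): name is "scene" or "side" or "wrist"; returns a dict with "image" (420x560x3 uint8, red, green, blue), "fx", "fy", "cx", "cy" (pixels), "position" and "orientation" of the camera in the world. Camera axes: x right, y down, z forward; pixel columns grow to the right and rows downward; lengths in mm; the calibration is good to about 2 mm. The wrist camera is an equidistant fisheye: a pixel r from the principal point sees the ray r / f radians off the axis. A picture is of the moment at which its call begins. There is no depth.
- sign_off(): hands the job in; it is judged then, once.
The state is a dict: "clock": time; "qpos": joint angles; "qvel": joint speeds; "joint_efforts": joint torques, N m; "eef_pos": TCP position; "tcp_rot": TCP orientation; "contact_force": force on the tool from outside, world axes, zero at the start; "wrist_torque": the same for the moment, N m; "opening": opening from 0.0 (shut) to 1.0 (fully open); "grasp_force": force on a finger pad.
Only numpy, scipy, OpenCV 4.12 (cv2) and the standard library are available. Lean on these libraries where they do the work, as an engineer would, in place of code of your own. Each camera call takes 0.05 s, during which the arm holds its last target. There are 200 camera calls.

TASK

Get the small belt drive unit ready for its belt: set the loose idler block into the rectangular pocket in the unit's plate, fully home, and let go of it. Then push the sprung tensioner arm back (its thumb tab is there for that) until the pawl has clicked in behind the last tooth of the ratchet and a little farther, and finish while still holding the arm back there, with the spring's load on the gripper and none on the pawl, so that a colleague can slip the belt on. Leave the other things on the bench where they are.

Things in the scene. Friction and masses are not known exactly. Their poses are not given: they have to be found in the camera images.
- drive_unit: belt drive unit fixed to the bench: a bare aluminium plate 180 x 225 mm, 14 mm thick, on four stand-offs with its top 46 mm above the bench, a motor below, two toothed pulleys (up to 31 mm above the plate), the pocket and the ratchet tensioner on top. Origin under the plate's centre at bench height; its x axis points from the near edge to the far edge, its y axis along the long side to the left, z up.
- pocket (a point): centre of the floor of the rectangular pocket sunk 9 mm into the plate; mouth 48 mm along the unit's x by 32 mm along its y, with a 2 mm lead-in chamfer; its axes are the unit's. Nothing over 3 mm tall stands within 25 mm of the flanks of a block in it (along y).
- idler_bridge (a point): idler block, loose, 0.1 to 0.2 kg: aluminium foot 44 x 28 x 14 mm with a 2.5 mm bevel below, two pillars, a black roller between them, on top a bridge 44 x 28 x 20 mm; 53 mm tall. The point is the bridge's centre, 40 mm above the underside; x runs along the 44 mm, y across the 28 mm. Grip the bridge across y. It fits either way round, x along the unit's x; seated, the point is 31 mm above the plate.
- pivot (a point): axis of the tensioner arm's hinge (vertical), at the height of the plate's top; its axes are the unit's.
- thumb_tab (a point): centre of the upright steel thumb tab at the free end of the tensioner arm, 150 mm from the pivot: 30 mm along the arm, 8 mm thick, rising from the arm's top (14 mm above the plate) to 60 mm above the plate; the point is 37 mm above the plate and turns with the arm. Push it on its ribbed near face (the unit's -x side), square to the arm, towards +x; nothing else is within 25 mm of that face on its way.
- tensioner_arm (a joint): swing of the tensioner arm in rad: 0 at rest on its stop, growing as the tab is pushed to the unit's +x (clockwise seen from above); end stop at 0.70. At 0 the arm points from the pivot 0.48 rad to the -x side of the unit's +y axis; at 0.48 it lies along +y. A spring drives it back: about 2.4 N at the tab at 0, 7 N at 0.63. The pawl drops in behind the three ratchet teeth at about 0.27, 0.41 and 0.55; let go after the last, the arm falls back on the pawl at about 0.55.
- pawl (a joint): lift of the sprung pawl slider in m: 0 dropped home against its stop, up to 0.0033 as a tooth lifts it. It works by itself.
- pin_fixture: bystander: aluminium block 35 x 60 x 30 mm with a row of small pins; no roller. Origin at the centre of its underside.
- relay_cube: bystander: plug-in relay with a pale cover, 22 x 28 x 38 mm. Origin at the centre of its underside.
- screw_tin: bystander: shallow round tin of screws, 60 mm across, 20 mm high. Origin at the centre of its underside.

How it is judged:
By the outcome, as a careful person would: the job done as asked, in the order asked, and still so for the second after the job is handed in, while the arm keeps its last pose, push and grip.
It also fails if it takes over 48 s, if anything falls off the work surface, if the arm or the gripper's body presses on something with over 40 N, if the wrist force passes 120 N, or if a joint passes its speed limit or range.

## Working session

There is one attempt and no reset: what is moved stays moved. The work goes in short steps, Python scripts to look and compute and a shell command to move; the robot and the scene stay as the last step left them, time stands still between calls to the robot, and variables do not carry over. Pictures are saved under pics/ and viewed, at most 10 in all, crops included, and the job is handed in when it is done.

```bash
ls; mkdir -p pics
python3 - <<'E'
from rig import r,cams
import cv2
print(r.finger_overhang); s=r.sense()
for k,v in s.items(): print(k,v)
for n in("scene","side"):
    f=cams.grab_frame(n); cv2.imwrite(f"pics/{n}0.png",f["image"][:,:,::-1])
    print(n,{k:v for k,v in f.items() if k!="image"})
E
```

```text
pics
19.0
clock 0.0
qpos [-1.28136961e+00  3.53658085e-01  1.63413364e+00  2.04590193e-06
  1.15517079e+00 -2.41345829e-03]
qvel [-3.41087648e-04  3.85326663e-04 -3.16424242e-05 -2.43830501e-04
 -4.18242042e-04  2.53349732e-03]
joint_efforts [-7.11255616e-04 -6.05257130e+01 -3.42072630e+01 -1.22819424e-04
  9.23430955e-03 -2.06730931e-05]
eef_pos [ 179.68873364 -598.15261338  249.5556561 ]
tcp_rot [-3.14022281e+00 -5.17666961e-06  2.91839345e-01]
contact_force [-0.06230493  0.29435681  1.22249141]
wrist_torque [0.03556618 0.00888104 0.05133579]
grasp_force 0.0
opening 0.997890923045516
scene {'fx': 505.1506264384936, 'fy': 505.1506264384936, 'cx': 285.54614627618315, 'cy': 204.06487905891754, 'position': array([-323.05421782,  593.01288082,  631.15020211]), 'orientation': array([-2.01853806,  0.00387089, -2.40360041])}
side {'fx': 488.63043498421547, 'fy': 488.63043498421547, 'cx': 279.13710549310434, 'cy': 216.11357624195358, 'position': array([  456.77593577, -1320.44564417,   675.57060416]), 'orientation': array([-2.09057361,  0.00711658, -0.03345582])}
```

View pics/scene0.png

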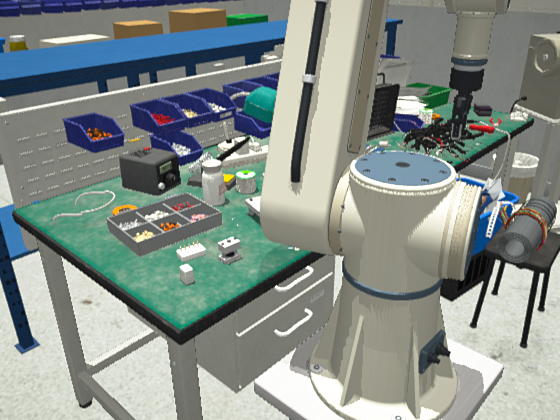

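View pics/side0.png

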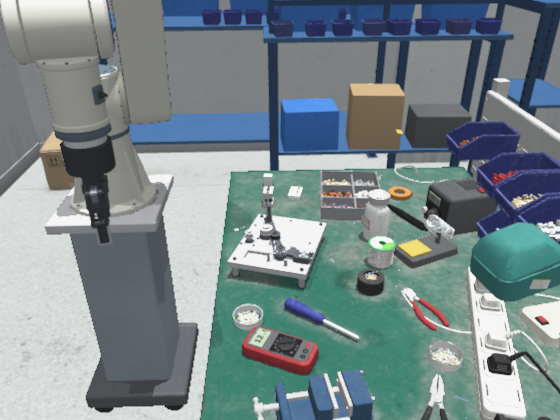

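The scene view shows the idler block at about (230,249), pins at (191,251) and the relay at (186,273). The side view shows the drive unit at about (280,248), with the idler probably behind it at (268,183).

```bash
cat > h.py <<'E'
import numpy as np, cv2
from scipy.spatial.transform import Rotation as R
from rig import r,cams
def rot(o): return R.from_euler('xyz',o).as_matrix()
def ray(f,u,v):
    x=(u-f["cx"])/f["fx"]; y=(v-f["cy"])/f["fy"]
    if f.get("fish"):
        t=np.hypot(x,y); k=np.sin(t)/t if t>1e-9 else 1.; d=np.array([x*k,y*k,np.cos(t)])
    else: d=np.array([x,y,1.])
    return rot(f["orientation"])@(d/np.linalg.norm(d))
def onplane(f,u,v,z):
    p=np.array(f["position"]); d=ray(f,u,v); return p+d*(z-p[2])/d[2]
def proj(f,P):
    c=rot(f["orientation"]).T@(np.array(P)-f["position"])
    if f.get("fish"):
        t=np.arctan2(np.hypot(c[0],c[1]),c[2]); n=np.hypot(c[0],c[1]); x,y=c[0]/n*t,c[1]/n*t
    else: x,y=c[0]/c[2],c[1]/c[2]
    return np.array([f["cx"]+f["fx"]*x,f["cy"]+f["fy"]*y])
def grab(n):
    f=cams.grab_frame(n); f["fish"]=n=="wrist"; return f
def tool(P):  # world delta target (mm) -> shift in tool axes (m) from the measured pose
    s=r.sense(); return rot(s["tcp_rot"]).T@(np.array(P)-s["eef_pos"])/1000
E
python3 - <<'E'
from h import *
s=grab("scene"); d=grab("side")
print("idler",onplane(s,230,249,30),"pin",onplane(s,191,251,15),"relay",onplane(s,186,273,19))
print("unit corners", [onplane(d,u,v,46).round() for u,v in((264,217),(326,221),(304,276),(233,262))])
a=d["image"][150:300,210:350]; b=s["image"][190:300,150:290]
a=cv2.resize(a,None,fx=4,fy=4,interpolation=cv2.INTER_CUBIC)
cv2.imwrite("pics/sidec.png",a[:,:,::-1])
E
```

```text
idler [454.80560683 -67.23310499  30.        ] pin [536.00569197 -15.86321956  15.        ] relay [464.34630125  53.65975126  19.        ]
unit corners [array([ 450., -224.,   46.]), array([ 607., -251.,   46.]), array([ 534., -480.,   46.]), array([ 379., -422.,   46.])]
```

View pics/sidec.png

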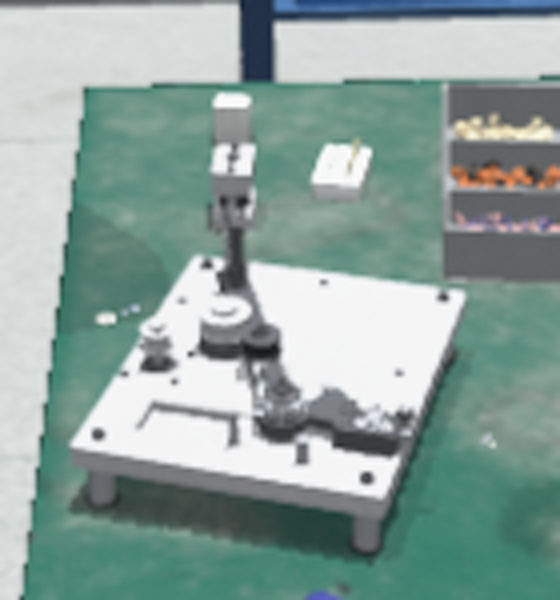

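The crop shows the unit's plate with the pocket in its near-right corner, around crop (190,425). The thumb tab post is near (235,260), the idler is at (232,180) and the pin fixture at (342,170). Next I'll hover the wrist camera over both.

Run:
```python
from h import *
print(tool([440,-260,330]))
```

```text
[ 0.34660235 -0.24923058 -0.07996018]
```

```bash
python3 -m crank '[[0.035,-0.025,-0.02,0,0,0.1,0],[0.07,-0.05,-0.04,0,0,0.2,0],[0.105,-0.075,-0.06,0,0,0.3,0],[0.14,-0.1,-0.08,0,0,0.42,0],[0.175,-0.125,-0.08,0,0,0.54,0]]'
python3 - <<'E'
from h import *
print(tool([440,-260,330]), r.sense()["tcp_rot"])
E
```

```text
clock: 0.7
eef_pos: [312.9, -428.1, 333.1]
tcp_rot: [3.139, -0.004, -0.253]
contact_force: [0.7, -1.4, -0.4]
opening: 1.001
grasp_force: 0.0
[ 0.08084932 -0.19462024  0.00283709] [ 3.13878248 -0.00355911 -0.25347061]
```

```bash
python3 -m crank '[[0.02,-0.045,0,0,0,0,0],[0.04,-0.09,0,0,0,0,0],[0.06,-0.135,0,0,0,0,0],[0.08,-0.19,0,0,0,0,0],[0.08,-0.19,0,0,0,0,0]]'
python3 - <<'E'
from h import *
f=grab("wrist"); cv2.imwrite("pics/w1.png",f["image"][:,:,::-1]); print({k:v for k,v in f.items() if k!="image"},r.sense()["eef_pos"])
E
```

```text
clock: 1.2
eef_pos: [437.7, -260.2, 330.3]
tcp_rot: [-3.14, -0.0, -0.245]
contact_force: [-1.2, -0.5, -0.5]
opening: 1.001
grasp_force: 0.0
{'fx': 325.19226210127806, 'fy': 325.19226210127806, 'cx': 272.71884564284005, 'cy': 211.44638836085062, 'position': array([ 506.46245876, -278.79071584,  453.87907166]), 'orientation': array([ 2.85899832e+00,  1.39101871e-03, -1.81484390e+00]), 'fish': True} [ 437.27013903 -261.10008489  330.20936855]
```

View pics/w1.png

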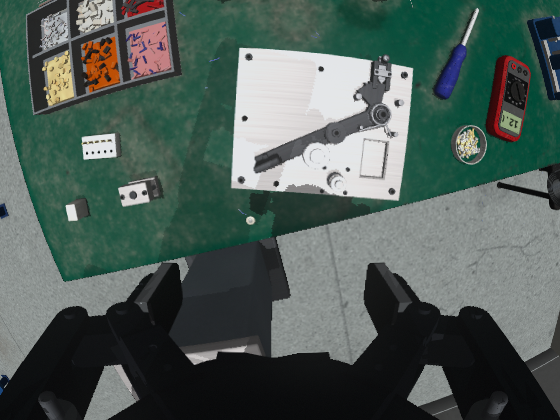

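The wrist view shows the plate with corners near (240,48), (413,67), (398,201) and (231,187). The pocket is at (375,158) and the tab at (267,162). The idler is at (138,192), the pins at (100,146) and the relay at (77,210). I'll measure these and look at a zoom.

Run:
```python
from h import *
f=grab("wrist"); im=f["image"]
c=[(240,48),(413,67),(398,201),(231,187)]  # far-left, far-right, near-right, near-left
g=cv2.cvtColor(im,cv2.COLOR_RGB2GRAY)
c2=cv2.cornerSubPix(g,np.array(c,np.float32).reshape(-1,1,2),(4,4),(-1,-1),(3,50,.01)).reshape(-1,2)
print(c2)
P=np.array([onplane(f,*p,46)[:2] for p in c2]); print(P.round(1))
print([np.linalg.norm(P[i]-P[(i+1)%4]).round(1) for i in range(4)])
x=(P[0]+P[1]-P[2]-P[3]); y=P[0]+P[3]-P[1]-P[2]
print("centre",P.mean(0),"yaw",np.arctan2(x[1],x[0]),np.arctan2(y[1],y[0])-np.pi/2)
def crop(x,y,w,h,s): return cv2.resize(im[y:y+h,x:x+w],None,fx=s,fy=s,interpolation=cv2.INTER_CUBIC)
a=crop(225,95,190,110,4); b=crop(110,165,64,48,9)
o=np.zeros((600,760,3),np.uint8); 
o[:440]=a; o[440:600,:213]=cv2.resize(b,(213,160))
o[440:600,220:720]=cv2.resize(im[30:100,230:420],(500,160))
cv2.imwrite("pics/w1c.png",o[:,:,::-1])
```

```text
[[238.25198  46.85936]
 [411.63965  67.36764]
 [396.94492 200.11888]
 [229.66177 187.37659]]
[[ 607.  -260.5]
 [ 537.5 -474.2]
 [ 365.9 -418.4]
 [ 435.8 -204.7]]
[np.float64(224.7), np.float64(180.5), np.float64(224.9), np.float64(180.1)]
centre [ 486.57126702 -339.46472793] yaw -0.31477298793648856 -0.315243029056268
```

View pics/w1c.png

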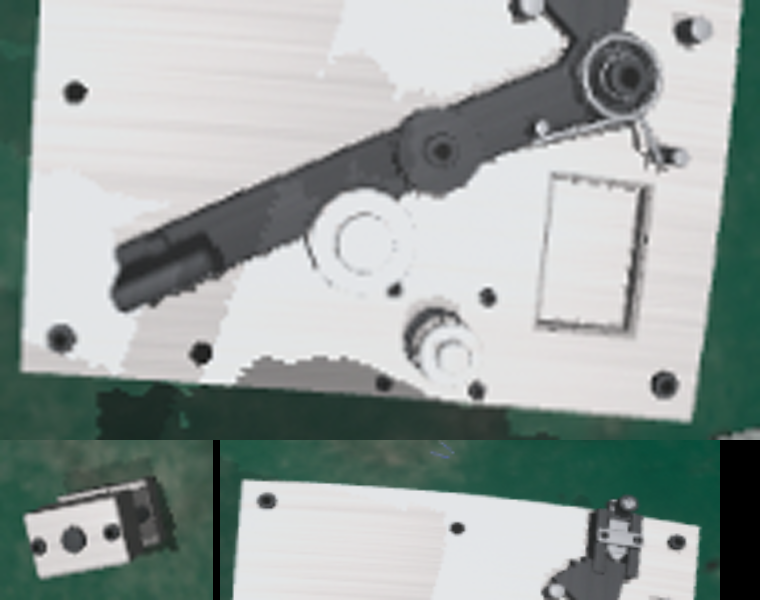

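The zoom shows the pocket mouth corners at crop (550,173), (652,183), (637,335) and (535,330). The pivot is at (625,76), the tab spans (118,290)–(215,260), and the bridge top is clear in the lower-left inset.

```bash
cat >> h.py <<'E'
C=np.array([486.57,-339.46]); YAW=-0.315
Ru=np.array([[np.cos(YAW),-np.sin(YAW)],[np.sin(YAW),np.cos(YAW)]])
toU=lambda p:Ru.T@(np.asarray(p)[:2]-C); toW=lambda p:Ru@np.asarray(p)+C
E
python3 - <<'E'
from h import *
f=grab("wrist"); im=f["image"]
pk=[(225+x/4,95+y/4) for x,y in((550,173),(652,183),(637,335),(535,330))]
U=np.array([toU(onplane(f,*p,46)) for p in pk]); print("pocket unit",U.round(1).tolist(),U.mean(0), toW(U.mean(0)))
for z in(60,66,72): print("pivot",z,toU(onplane(f,225+625/4,95+76/4,z)))
for q in((118,290),(215,255),(205,240),(118,270),(220,272),(122,308)): print("tab",q,toU(onplane(f,225+q[0]/4,95+q[1]/4,106)),toU(onplane(f,225+q[0]/4,95+q[1]/4,60)))
c=[(117.5,187.5),(145.4,183),(149.6,201),(122.6,206.4)]
P=np.array([onplane(f,*p,53)[:2] for p in c]); print(P.round(1).tolist(),[np.linalg.norm(P[i]-P[(i+1)%4]).round(1) for i in range(4)])
m=(cv2.cvtColor(im,cv2.COLOR_RGB2HSV)[...,1]<50)&(im.mean(2)>90); m=m.astype(np.uint8)
n,l,st,ce=cv2.connectedComponentsWithStats(m,connectivity=4); i=l[190,124]; print(st[i])
k=cv2.findContours((l==i).astype(np.uint8),0,1)[0][0].reshape(-1,2)
W=np.array([onplane(f,*p,53)[:2] for p in k],np.float32)
print(cv2.minAreaRect(W))
print(r.sense()["tcp_rot"])
E
```

```text
pocket unit [[-13.6, -54.8], [-12.8, -90.0], [-63.4, -91.5], [-65.0, -55.8]] [-38.70882261 -73.02440554] [ 427.141628   -396.89870953]
pivot 60 [ 19.99660894 -72.14702546]
pivot 66 [ 19.68579922 -70.11637893]
pivot 72 [ 19.37498951 -68.08573239]
tab (118, 290) [-53.48690045  77.01113718] [-60.50877051  79.11327474]
tab (215, 255) [-42.18505864  51.61531047] [-47.71199219  50.35824789]
tab (205, 240) [-38.32436664  54.5841658 ] [-43.34063215  53.71980472]
tab (118, 270) [-48.03708914  77.33864426] [-54.33809245  79.48410241]
tab (220, 272) [-46.69566281  49.93373955] [-52.81923069  48.45424935]
tab (122, 308) [-58.34179738  75.63606425] [-66.00584265  77.55631583]
[[476.1, -56.2], [470.7, -99.3], [445.9, -97.0], [449.0, -54.3]] [np.float64(43.4), np.float64(24.9), np.float64(42.8), np.float64(27.1)]
[116 177  37  29 563]
((463.7445373535156, -80.674072265625), (58.40276336669922, 32.16065979003906), 84.6078872680664)
[ 3.14109454e+00  3.43906956e-04 -2.46406035e-01]
```

Run:
```python
from h import *
print(tool([460,-77,150]))
```

```text
[-0.02191674 -0.18729727  0.18009323]
```

```bash
python3 -m crank '[[-0.004,-0.03,0.02,0,0,-0.14,0],[-0.008,-0.06,0.04,0,0,-0.28,0],[-0.012,-0.1,0.06,0,0,-0.42,0],[-0.016,-0.14,0.08,0,0,-0.56,0],[-0.022,-0.187,0.1,0,0,-0.7,0]]'
python3 -m crank '[[0,0,0.01,0,0,-0.14,0],[0,0,0.02,0,0,-0.28,0],[0,0,0.04,0,0,-0.42,0],[0,0,0.06,0,0,-0.56,0],[0,0,0.08,0,0,-0.7,0]]'
python3 -m crank '[[0,0,0,0,0,-0.14,0],[0,0,0,0,0,-0.28,0],[0,0,0,0,0,-0.316,0],[0,0,0,0,0,-0.316,0]]'
python3 - <<'E'
from h import *
f=grab("wrist"); cv2.imwrite("pics/w2.png",f["image"][:,:,::-1]); print(f["position"],f["orientation"],r.sense()["eef_pos"],r.sense()["tcp_rot"],r.sense()["qpos"], proj(f,[460.4,-76.7,53]))
E
```

```text
clock: 1.85
eef_pos: [459.9, -79.5, 230.2]
tcp_rot: [3.141, -0.0, 0.454]
contact_force: [1.1, -0.1, 0.6]
opening: 0.999
grasp_force: 0.0
clock: 2.35
eef_pos: [459.9, -80.4, 150.2]
tcp_rot: [3.141, 0.0, 1.156]
contact_force: [-0.1, -0.1, 0.8]
opening: 0.998
grasp_force: 0.0
clock: 2.75
eef_pos: [459.8, -80.3, 150.7]
tcp_rot: [-3.141, 0.0, 1.466]
contact_force: [0.3, 0.3, 0.6]
opening: 0.995
grasp_force: 0.0
[467.22773472 -10.91130958 274.29685608] [ 2.85784022e+00  3.01352832e-05 -1.04213814e-01] [459.90288993 -80.11093742 150.80912303] [-3.14152754e+00  3.18600161e-04  1.46475181e+00] [-1.75450245e-01  2.40443354e-01  2.05436619e+00 -4.30267987e-04
  8.46826018e-01 -6.91207180e-02] [272.80284964 213.61864494]
```

View pics/w2.png

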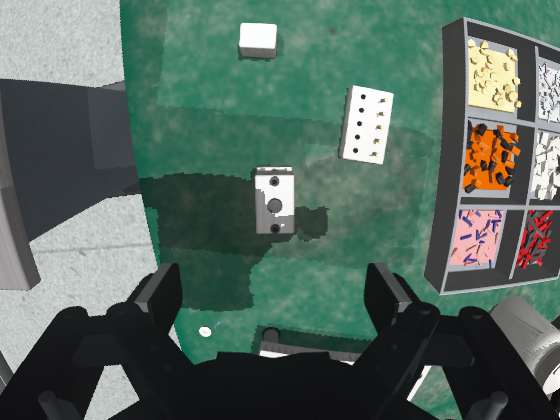

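The bridge top is seen directly from above, with corners near (255,177), (294,174), (295,236) and (257,234).

Run:
```python
from h import *
f=grab("wrist"); g=cv2.cvtColor(f["image"],cv2.COLOR_RGB2GRAY)
c=[(255,176),(294,174),(295,236),(257,234)]
o=cv2.resize(f["image"][160:245,240:310],None,fx=7,fy=7,interpolation=cv2.INTER_CUBIC); cv2.imwrite("pics/w2c.png",o[:,:,::-1])
P=np.array([onplane(f,*p,53)[:2] for p in c]); print(P.round(1).tolist(),[np.linalg.norm(P[i]-P[(i+1)%4]).round(1) for i in range(4)],P.mean(0))
d=P[0]+P[1]-P[2]-P[3]; print("yaw",np.arctan2(d[1],d[0]))
print(proj(f,[460,-77,53]))
```

```text
[[451.1, -48.2], [478.0, -49.7], [474.7, -95.1], [447.4, -90.6]] [np.float64(27.0), np.float64(45.5), np.float64(27.7), np.float64(42.5)] [462.8264502  -70.90008767]
yaw 1.4920476541475123
[272.22072126 214.383618  ]
```

View pics/w2c.png

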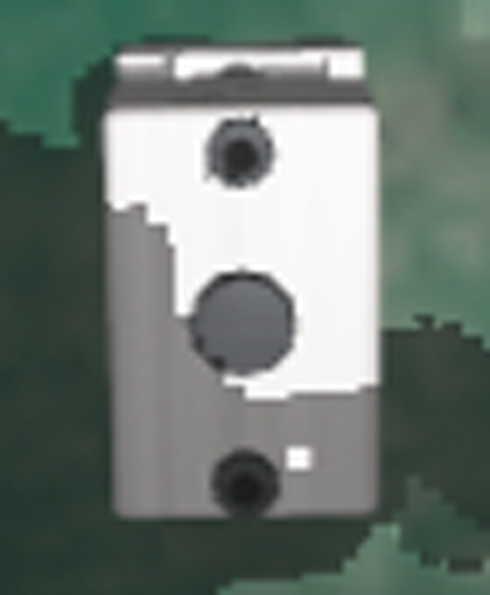

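The bridge's edges are parallel to the image axes to about 0.01 rad, and its centre circle is at pixel (274.7,206).

Run:
```python
from h import *
f=grab("wrist")
c=[(255,175.3),(294,175.3),(294.3,233.6),(256.4,233.9)]
P=np.array([onplane(f,*p,53)[:2] for p in c]); print(P.round(1).tolist(),[np.linalg.norm(P[i]-P[(i+1)%4]).round(1) for i in range(4)],P.mean(0))
d=P[0]+P[1]-P[2]-P[3]; print("yaw",np.arctan2(d[1],d[0]))
p=onplane(f,274.7,206,53);print(p, tool([P.mean(0)[0],P.mean(0)[1],40]))
```

```text
[[451.2, -47.5], [478.0, -50.3], [474.4, -92.9], [447.1, -90.2]] [np.float64(26.9), np.float64(42.8), np.float64(27.5), np.float64(43.0)] [462.68319148 -70.24402894]
yaw 1.4810421641229579
[462.45058851 -70.78794905  53.        ] [0.00960728 0.00164926 0.11087398]
```

```bash
python3 -m crank '[[0.009,0.002,0.03,0,0,-0.016,0],[0.009,0.002,0.06,0,0,-0.016,0],[0.009,0.002,0.09,0,0,-0.016,0],[0.009,0.002,0.105,0,0,-0.016,0],[0.009,0.002,0.1105,0,0,-0.016,0]]'
python3 -m crank '[[0,0,0,0,0,0,0.3],[0,0,0,0,0,0,0.5],[0,0,0,0,0,0,0.8],[0,0,0,0,0,0,0.8],[0,0,0,0,0,0,0.8]]' 40
python3 -m crank '[[0,0,0,0,0,0,0.8],[0,0,0,0,0,0,0.8],[0,0,0,0,0,0,0.8]]'
```

```text
clock: 3.4
eef_pos: [462.0, -70.0, 38.9]
tcp_rot: [-3.139, -0.0, 1.483]
contact_force: [-0.1, -0.3, 0.1]
opening: 0.996
grasp_force: 0.0
clock: 3.9
eef_pos: [463.5, -70.0, 41.2]
tcp_rot: [3.14, 0.0, 1.484]
contact_force: [-1.8, 0.2, 6.6]
opening: 0.32
grasp_force: 42.1
clock: 4.2
eef_pos: [463.5, -70.0, 41.2]
tcp_rot: [3.14, 0.0, 1.484]
contact_force: [-1.4, 0.2, 6.6]
opening: 0.322
grasp_force: 42.1
```

```bash
python3 -m crank '[[0,0,-0.01,0,0,0,0.8],[0,0,-0.04,0,0,0,0.8],[0,0,-0.08,0,0,0.0,0.8],[0,0,-0.12,0,0,0.12,0.8],[0,0,-0.16,0,0,0.24,0.8]]'
python3 - <<'E'
from h import *
w=toW([-38.7,-73]); print(w,tool([*w,180]),r.sense()["tcp_rot"])
E
```

```text
clock: 4.7
eef_pos: [462.5, -69.8, 202.6]
tcp_rot: [3.141, -0.0, 1.239]
contact_force: [0.6, -0.0, -1.5]
opening: 0.321
grasp_force: 41.3
[ 427.15757774 -396.87823822] [-0.32077951  0.07308409  0.02262225] [ 3.14137537e+00 -3.97743955e-05  1.23913032e+00]
```

```bash
python3 -m crank '[[-0.035,0.008,0,0,0,0.12,0.8],[-0.075,0.017,0,0,0,0.25,0.8],[-0.115,0.026,0,0,0,0.38,0.8],[-0.155,0.035,0,0,0,0.51,0.8],[-0.195,0.045,0,0,0,0.64,0.8]]'
python3 - <<'E'
from h import *
w=toW([-38.7,-73]); print(w,tool([*w,180]),r.sense()["tcp_rot"])
E
```

```text
clock: 5.2
eef_pos: [442.3, -270.4, 201.2]
tcp_rot: [3.141, -0.0, 0.598]
contact_force: [-0.1, 1.0, -1.9]
opening: 0.318
grasp_force: 41.4
[ 427.15757774 -396.87823822] [-0.08380138  0.09595005  0.02123855] [ 3.14115561e+00 -3.12588518e-04  5.98489796e-01]
```

```bash
python3 -m crank '[[-0.017,0.019,0,0,0,0.13,0.8],[-0.034,0.038,0,0,0,0.26,0.8],[-0.05,0.057,0,0,0,0.39,0.8],[-0.067,0.077,0,0,0,0.52,0.8],[-0.084,0.096,0.005,0,0,0.64,0.8]]'
python3 -m crank '[[0,0,0.008,0,0,0.12,0.8],[0,0,0.015,0,0,0.24,0.8],[0,0,0.015,0,0,0.273,0.8],[0,0,0.015,0,0,0.273,0.8]]'
python3 - <<'E'
from h import *
w=toW([-38.7,-73]); print(w,tool([*w,180]),r.sense()["tcp_rot"])
f=grab("wrist"); im=f["image"]
cv2.imwrite("pics/w3.png",im[:,:,::-1])
d=grab("side"); print(proj(d,[*w,46]))
print([proj(f,[*toW((-38.7+a,-73+b)),46]).round() for a,b in((26,18),(26,-18),(-26,-18),(-26,18))])
print(proj(f,[*r.sense()["eef_pos"][:2],150]))
E
```

```text
clock: 5.7
eef_pos: [428.3, -397.0, 196.6]
tcp_rot: [3.141, -0.001, -0.042]
contact_force: [0.8, 0.1, -1.3]
opening: 0.323
grasp_force: 41.4
clock: 6.1
eef_pos: [428.0, -395.5, 180.7]
tcp_rot: [-3.141, 0.0, -0.31]
contact_force: [-0.0, -0.9, -1.4]
opening: 0.326
grasp_force: 41.4
[ 427.15757774 -396.87823822] [-0.00040846  0.00154444  0.0006895 ] [-3.14141700e+00  3.64004722e-04 -3.09748054e-01]
[254.55045618 255.09551243]
[array([251., 176.]), array([296., 177.]), array([294., 237.]), array([252., 237.])]
[270.4339867  259.55334475]
```

View pics/w3.png

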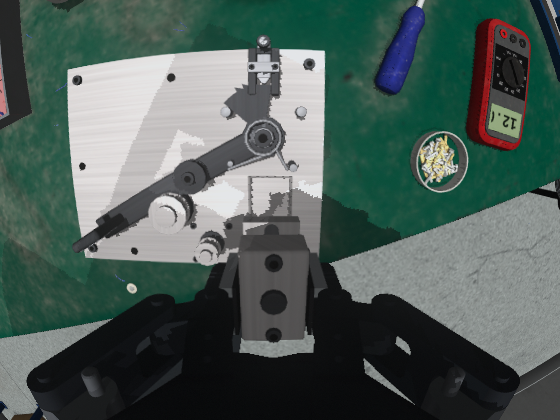

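The pocket is visible ahead of the held block: far edge at row about 177, left side at about column 249, right side at about 292. The prediction was 251 and 296. I'll refine this with intensity profiles.

Run:
```python
from h import *
f=grab("wrist"); g=cv2.cvtColor(f["image"],cv2.COLOR_RGB2GRAY)
for v in(185,192,199): print(v,"x244",g[v,244:302].tolist())
for u in(258,270,282): print(u,"y168",g[168:190,u].tolist())
print("block rows x228"); 
for v in(255,290,325): print(v,g[v,230:316].tolist())
print("y228",g[228:250,262].tolist(),"y330",g[330:350,255].tolist())
```

```text
185 x244 [211, 211, 211, 201, 158, 135, 111, 189, 213, 212, 212, 212, 212, 211, 211, 211, 211, 211, 211, 210, 210, 211, 210, 210, 210, 209, 210, 209, 209, 209, 208, 209, 208, 207, 207, 207, 207, 207, 207, 206, 206, 206, 206, 206, 206, 139, 140, 145, 187, 205, 207, 207, 207, 206, 206, 228, 230, 230]
192 x244 [203, 204, 204, 194, 125, 125, 112, 181, 201, 201, 202, 200, 201, 201, 201, 201, 201, 201, 200, 201, 201, 199, 200, 200, 198, 198, 198, 197, 126, 184, 200, 199, 198, 197, 197, 197, 198, 199, 199, 200, 197, 198, 198, 224, 161, 90, 94, 97, 129, 134, 134, 134, 134, 134, 134, 134, 134, 136]
199 x244 [204, 204, 205, 204, 132, 124, 109, 157, 200, 208, 208, 207, 206, 207, 206, 206, 206, 206, 206, 205, 205, 205, 205, 205, 205, 202, 128, 97, 97, 96, 96, 96, 96, 97, 96, 96, 96, 96, 98, 131, 139, 138, 138, 138, 137, 98, 93, 96, 130, 136, 136, 135, 136, 135, 135, 136, 135, 135]
258 y168 [200, 201, 200, 201, 199, 200, 202, 205, 167, 144, 191, 209, 210, 204, 206, 210, 211, 211, 210, 208, 209, 207]
270 y168 [201, 202, 200, 201, 200, 200, 201, 204, 167, 148, 176, 206, 207, 202, 204, 208, 210, 210
[... 693 characters left out ...]
9, 41, 43, 51, 56, 71, 83, 84, 84, 84, 85, 86, 86, 86, 84, 83, 83, 83, 83, 83, 84, 84, 84, 84, 84, 84, 83, 83, 83, 81, 77, 57, 27, 16, 15, 20, 21, 20, 21, 54, 74]
325 [14, 14, 14, 15, 17, 19, 19, 18, 16, 14, 27, 55, 73, 76, 79, 79, 80, 83, 84, 84, 85, 82, 81, 81, 80, 80, 81, 82, 83, 82, 82, 82, 83, 84, 82, 82, 82, 79, 79, 79, 79, 78, 78, 80, 82, 83, 83, 82, 81, 81, 80, 81, 83, 83, 84, 85, 85, 84, 83, 82, 82, 81, 82, 82, 82, 82, 82, 82, 82, 82, 82, 81, 80, 77, 68, 38, 14, 16, 18, 21, 19, 20, 17, 15, 14, 15]
y228 [93, 93, 93, 93, 93, 93, 91, 60, 59, 61, 61, 60, 60, 61, 60, 60, 60, 59, 57, 59, 59, 61] y330 [80, 79, 79, 79, 79, 79, 79, 79, 79, 75, 99, 138, 137, 143, 143, 142, 145, 148, 143, 138]
```

Run:
```python
from h import *
f=grab("wrist"); s=r.sense(); z=s["eef_pos"][2]
print(s["eef_pos"],s["tcp_rot"])
for v in(185,192,199):
    L=toU(onplane(f,247.6,v,46));Q=toU(onplane(f,292.4,v,46)); print("pocket y edges",L,Q,(L+Q)/2)
print("far",[toU(onplane(f,u,176,46)).round(1) for u in(258,270,282)])
# block in tool frame, top at tcp+13
T=rot(s["tcp_rot"])
tt=lambda u,v,zz: (T.T@(onplane(f,u,v,zz)-s["eef_pos"])).round(1)
for v,a,b in((255,237,308.3),(290,239.5,306),(325,241,304.3)): print("block",tt(a,v,z+13),tt(b,v,z+13))
print("ends",tt(262,235,z+13),tt(255,340,z+13),"circle",tt(273.5,301.5,z+13))
```

```text
[ 428.45622022 -395.70019282  180.83993671] [ 3.14136936e+00 -4.99317830e-04 -3.08112734e-01]
pocket y edges [-19.4548834  -52.23119335] [-19.20005894 -88.59512274] [-19.32747117 -70.41315805]
pocket y edges [-25.28907601 -52.16988759] [-25.02877927 -88.72143375] [-25.15892764 -70.44566067]
pocket y edges [-31.1805941 -52.1015959] [-30.91465041 -88.85397737] [-31.04762225 -70.47778664]
far [array([-12. , -60.7]), array([-11.9, -70.4]), array([-11.9, -80. ])]
block [ 22.2 -12.1 -13. ] [ 22.2  14.5 -13. ]
block [  7.1 -11.7 -13. ] [  7.1  14.2 -13. ]
block [-10.  -11.9 -13. ] [ -9.9  14.3 -13. ]
ends [ 30.2  -2.7 -13. ] [-18.   -6.3 -13. ] circle [  1.9   1.6 -13. ]
```

```bash
python3 -m crank '[[-0.015,-0.001,0.025,0,0,0.004,0.8],[-0.03,-0.002,0.05,0,0,0.006,0.8],[-0.037,-0.003,0.075,0,0,0.006,0.8],[-0.037,-0.003,0.075,0,0,0.006,0.8]]'
python3 - <<'E'
from h import *
s=r.sense(); print(toU(s["eef_pos"]),s["eef_pos"],s["tcp_rot"])
f=grab("wrist"); im=f["image"]
print([proj(f,[*toW((-37.9+a,-70+b)),46]).round() for a,b in((26,18),(26,-18),(-26,-18),(-26,18))])
o=cv2.resize(im[140:300,190:360],None,fx=3.7,fy=3.7,interpolation=cv2.INTER_CUBIC); cv2.imwrite("pics/w4.png",o[:,:,::-1])
E
```

```text
clock: 6.7
eef_pos: [391.7, -379.5, 102.9]
tcp_rot: [-3.139, 0.005, -0.315]
contact_force: [-0.1, -0.5, -1.8]
opening: 0.319
grasp_force: 41.4
[-77.78493356 -67.5103986 ] [ 391.69653338 -379.5495889   102.87133124] [-3.13897649  0.00535133 -0.31481435]
[array([243., 129.]), array([308., 129.]), array([306., 219.]), array([244., 219.])]
```

View pics/w4.png

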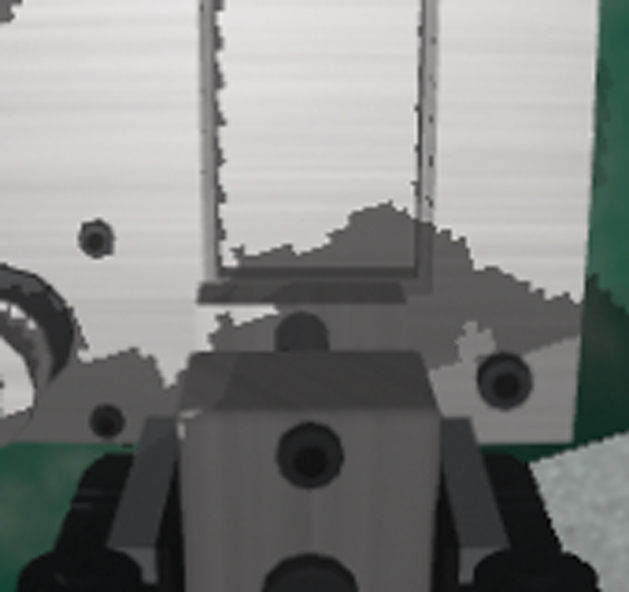

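The pocket's lower part is at crop columns 199–434, with its near chamfer corner at row about 292. The foot's front face is at 198–406, rows 283–303. The pocket therefore sits about 2.5 mm to the tool's +y side. Next I'll get the block's offset along x.

Run:
```python
from h import *
f=grab("wrist"); s=r.sense(); T=rot(s["tcp_rot"]); z=s["eef_pos"][2]; print(s["eef_pos"],s["tcp_rot"])
def tt(u,v,zz,n): print(n,(T.T@(onplane(f,190+u/3.7,140+v/3.7,zz)-s["eef_pos"])).round(1))
tt(198,303,z-26,"foot top L");tt(406,303,z-26,"foot top R")
tt(300,283,z-37.5,"foot lower front")
tt(190,352,z-7,"bridge bot L");tt(427,352,z-7,"bridge bot R")
tt(180,411,z+13,"bridge top L");tt(443,411,z+13,"bridge top R")
tt(310,455,z+13,"front screw");tt(310,585,z+13,"circle")
tt(199,292,46,"pocket L");tt(434,292,46,"pocket R"); tt(437,0,46,"pocket R far");tt(199,0,46,"L far")
```

```text
[ 394.44290225 -381.87853084  105.87693922] [ 3.14159240e+00 -1.16267451e-04 -3.14829088e-01]
foot top L [ 21.4 -13.4  26. ]
foot top R [21.4 13.6 26. ]
foot lower front [20.6 -0.3 37.5]
bridge bot L [ 21.7 -12.7   7. ]
bridge bot R [21.8 14.5  7. ]
bridge top L [ 23.  -11.8 -13. ]
bridge top R [ 23.   14.2 -13. ]
front screw [ 18.2   1.  -13. ]
circle [  2.9   1.1 -13. ]
pocket L [ 12.1 -16.5  59.9]
pocket R [12.1 21.  59.9]
pocket R far [58.3 20.3 59.9]
L far [ 58.2 -15.6  59.9]
```

```bash
python3 -m crank '[[0.02,0.001,0,0,0,0,0.8],[0.0385,0.0025,0.003,0,0,0,0.8],[0.0385,0.0025,0.01,0,0,0,0.8],[0.0385,0.0025,0.018,0,0,0,0.8],[0.0385,0.0025,0.018,0,0,0,0.8]]'
python3 -m crank '[[0,0,0.003,0,0,0,0.8],[0,0,0.005,0,0,0,0.8],[0,0,0.007,0,0,0,0.8],[0,0,0.007,0,0,0,0.8]]'
```

```text
clock: 7.3
eef_pos: [428.9, -395.1, 86.5]
tcp_rot: [-3.141, 0.002, -0.315]
contact_force: [-0.6, 0.4, -2.2]
opening: 0.324
grasp_force: 41.4
clock: 7.7
eef_pos: [429.6, -395.8, 80.1]
tcp_rot: [-3.141, 0.0, -0.315]
contact_force: [-0.1, -0.2, -1.8]
opening: 0.321
grasp_force: 41.4
```

```bash
python3 -m crank '[[0,0,0.001,0,0,0,0.8],[0,0,0.002,0,0,0,0.8],[0,0,0.003,0,0,0,0.8],[0,0,0.003,0,0,0,0.8]]'
```

```text
clock: 8.1
eef_pos: [430.0, -396.0, 78.2]
tcp_rot: [3.142, -0.0, -0.315]
contact_force: [-1.7, 2.3, 7.7]
opening: 0.321
grasp_force: 42.2
```

```bash
python3 -m crank '[[0,0,0,0,0,0,0.6],[0,0,0,0,0,0,0.5],[0,0,0,0,0,0,0.5],[0,0,0,0,0,0,0.5]]'
python3 -m crank '[[0,0,-0.015,0,0,0,0.5],[0,0,-0.04,0,0,0,0.5],[0,0,-0.08,0,0,0,0.5],[0,0,-0.12,0,0,0,0.5],[0,0,-0.12,0,0,0,0.5]]'
python3 - <<'E'
from h import *
f=grab("wrist"); s=r.sense(); print(s["eef_pos"])
print("pocket mid top",proj(f,[*toW((-37.9,-70.3)),90]))
cv2.imwrite("pics/w5.png",f["image"][:,:,::-1])
E
```

```text
clock: 8.5
eef_pos: [429.9, -396.0, 77.3]
tcp_rot: [3.142, 0.0, -0.315]
contact_force: [-0.2, -0.6, 0.1]
opening: 0.502
grasp_force: 0.0
clock: 9.0
eef_pos: [432.4, -398.2, 204.1]
tcp_rot: [3.137, -0.009, -0.315]
contact_force: [1.2, 0.1, 0.0]
opening: 0.498
grasp_force: 0.0
[ 431.33212028 -397.27420107  201.38301844]
pocket mid top [267.41045926 221.15691186]
```

View pics/w5.png

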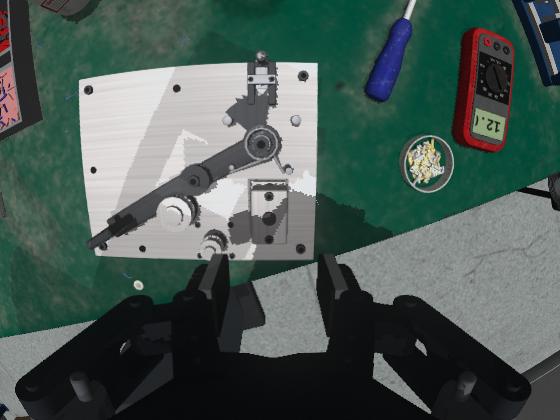

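The block sits squarely in the pocket: the bridge top is around (269,215), inside the rim. Floor contact came at the expected height. That was the last picture, so I'll work from numbers only for the tab.

```bash
cat >> h.py <<'E'
PV=np.array([21.,-69.5])
def tcp_for(phi,back):  # TCP xy world and yaw for the finger's face behind the tab
    t=0.48-phi; a=np.array([-np.sin(t),np.cos(t)]); n=np.array([np.cos(t),np.sin(t)])
    return toW(PV+150*a-back*n), YAW+t
E
python3 - <<'E'
from h import *
w,y=tcp_for(0,25); print(w,y,tool([*w,200]))
E
```

```text
[ 435.70617067 -268.1900492 ] 0.16499999999999998 [-0.03586384 -0.12408412  0.0008236 ]
```

```bash
python3 -m crank '[[-0.009,-0.03,0,0,0,-0.12,0.7],[-0.018,-0.062,0,0,0,-0.24,1],[-0.027,-0.093,0,0,0,-0.36,1],[-0.036,-0.124,0,0,0,-0.48,1],[-0.036,-0.124,0.02,0,0,-0.48,1]]' 60
python3 -m crank '[[0,0,0.02,0,0,0,1],[0,0,0.04,0,0,0,1],[0,0,0.05,0,0,0,1],[0,0,0.05,0,0,0,1]]'
python3 - <<'E'
from h import *
w,y=tcp_for(0,25); print(w,y,tool([*w,85])); f=grab("wrist"); cv2.imwrite("pics/w6.png",f["image"][:,:,::-1])
t,_=tcp_for(0,0); print("tab top px",proj(f,[*t,106]))
E
```

```text
clock: 9.55
eef_pos: [434.4, -264.3, 178.4]
tcp_rot: [3.141, -0.002, 0.171]
contact_force: [0.4, -0.8, -0.7]
opening: -0.001
grasp_force: 0.0
clock: 9.95
eef_pos: [433.0, -266.2, 125.9]
tcp_rot: [-3.139, 0.003, 0.165]
contact_force: [-0.4, 0.2, -0.4]
opening: -0.003
grasp_force: 0.0
[ 435.70617067 -268.1900492 ] 0.16499999999999998 [0.00248711 0.00248312 0.04089042]
tab top px [275.3377548  214.73179024]
```

```bash
python3 -m crank '[[0.0,0.002,0.015,0,0,0,1],[0,0.002,0.03,0,0,0,1],[0,0.002,0.041,0,0,0,1],[0,0.002,0.041,0,0,0,1]]'
python3 -m crank '[[0.002,0,0,0,0,0,1],[0.004,0,0,0,0,0,1],[0.006,0,0,0,0,0,1],[0.006,0,0,0,0,0,1]]'
```

```text
clock: 10.4
eef_pos: [434.0, -268.6, 85.7]
tcp_rot: [-3.141, 0.001, 0.165]
contact_force: [-1.4, 0.8, -0.4]
opening: -0.001
grasp_force: 0.0
clock: 10.8
eef_pos: [441.0, -268.0, 86.9]
tcp_rot: [3.141, -0.001, 0.165]
contact_force: [-0.3, -0.2, -0.6]
opening: 0.002
grasp_force: 0.0
```

```bash
for i in 1 2; do python3 -m crank '[[0.001,0,0,0,0,0,1],[0.002,0,0,0,0,0,1],[0.002,0,0,0,0,0,1]]' | grep -E "eef|contact"; done;  python3 -m crank '[[0.001,0,0.001,0,0,0,1],[0.002,0,0.001,0,0,0,1],[0.002,0,0.001,0,0,0,1]]' | grep -E "eef|contact"
```

```text
eef_pos: [442.4, -267.5, 86.4]
contact_force: [0.2, 0.1, 0.4]
eef_pos: [444.4, -267.2, 86.4]
contact_force: [0.3, -0.5, -0.2]
eef_pos: [445.9, -266.8, 85.2]
contact_force: [-2.4, -1.3, 0.4]
```

Contact is at x≈446, where the model put it. Now I'll compute arc waypoints in tool axes.

```bash
cat > arc.py <<'E'
from h import *
import sys
p0=float(sys.argv[1]); w0,y0=tcp_for(p0,15); T=rot([np.pi,0,y0])
for p in map(float,sys.argv[2:]):
    w,y=tcp_for(p,15); d=T.T@np.array([*(w-w0),0]); print(p,(d[:2]/1000).round(4),"az",round(y0-y,3), w.round(1))
s=r.sense(); print(s["eef_pos"].round(1),s["tcp_rot"].round(3),s["contact_force"].round(1))
E
python3 arc.py 0 .06 .12 .18 .24 .3; python3 arc.py .3 .36 .42 .46 .5
```

```text
0.06 [ 0.009  -0.0006] az 0.06 [ 454.4 -264.4]
0.12 [ 0.0181 -0.0007] az 0.12 [ 463.3 -262.9]
0.18 [ 0.0271 -0.0003] az 0.18 [ 472.3 -261.8]
0.24 [0.0361 0.0007] az 0.24 [ 481.3 -261.3]
0.3 [0.045  0.0023] az 0.3 [ 490.3 -261.4]
[ 445.9 -266.8   85.2] [-3.141e+00  1.000e-03  1.650e-01] [-2.4 -1.3  0.4]
0.36 [ 0.009  -0.0006] az 0.06 [ 499.4 -262. ]
0.42 [ 0.0181 -0.0007] az 0.12 [ 508.3 -263.1]
0.46 [ 0.0241 -0.0005] az 0.16 [ 514.3 -264.2]
0.5 [0.0301 0.    ] az 0.2 [ 520.2 -265.5]
[ 445.9 -266.8   85.2] [-3.141e+00  1.000e-03  1.650e-01] [-2.4 -1.3  0.4]
```

```bash
python3 -m crank '[[0.009,-0.0006,0,0,0,0.06,1],[0.0181,-0.0007,0,0,0,0.12,1],[0.0271,-0.0003,0,0,0,0.18,1],[0.0361,0.0007,0,0,0,0.24,1],[0.045,0.0023,0,0,0,0.3,1]]'
python3 -m crank '[[0.009,-0.0006,0,0,0,0.06,1],[0.0181,-0.0007,0,0,0,0.12,1],[0.0241,-0.0005,0,0,0,0.16,1],[0.0301,0,0,0,0,0.2,1],[0.0301,0,0,0,0,0.2,1]]'
python3 arc.py .5 .53 .56 .58 .6 .61
```

```text
clock: 12.2
eef_pos: [489.7, -261.0, 84.8]
tcp_rot: [-3.141, 0.004, -0.138]
contact_force: [-7.0, -0.3, 1.5]
opening: -0.002
grasp_force: 0.0
clock: 12.7
eef_pos: [519.4, -265.2, 84.5]
tcp_rot: [-3.141, 0.004, -0.336]
contact_force: [-6.6, 0.8, 0.6]
opening: -0.002
grasp_force: 0.0
0.53 [ 0.0045 -0.0004] az 0.03 [ 524.5 -266.6]
0.56 [ 0.009  -0.0006] az 0.06 [ 528.9 -267.8]
0.58 [ 0.012  -0.0007] az 0.08 [ 531.8 -268.7]
0.6 [ 0.015  -0.0007] az 0.1 [ 534.6 -269.7]
0.61 [ 0.0166 -0.0007] az 0.11 [ 536.  -270.2]
[ 519.4 -265.2   84.5] [-3.141  0.004 -0.336] [-6.6  0.8  0.6]
```

```bash
c(){ grep -E "eef|contact"; }
python3 -m crank '[[0.003,-0.0003,0,0,0,0.02,1],[0.003,-0.0003,0,0,0,0.02,1]]'|c
python3 -m crank '[[0.003,-0.0003,0,0,0,0.02,1],[0.003,-0.0003,0,0,0,0.02,1]]'|c
python3 -m crank '[[0.003,-0.0003,0,0,0,0.02,1],[0.003,-0.0003,0,0,0,0.02,1]]'|c
python3 -m crank '[[0.003,-0.0003,0,0,0,0.02,1],[0.003,-0.0003,0,0,0,0.02,1]]'|c
python3 -m crank '[[0.003,-0.0003,0,0,0,0.02,1],[0.003,-0.0003,0,0,0,0.02,1],[0.003,-0.0003,0,0,0,0.02,1]]'|c
```

```text
eef_pos: [522.2, -265.7, 84.5]
contact_force: [-4.8, 1.3, -0.1]
eef_pos: [524.9, -266.4, 84.4]
contact_force: [-6.1, 1.4, 0.0]
eef_pos: [527.7, -267.2, 84.4]
contact_force: [-6.7, 2.3, 0.4]
eef_pos: [530.5, -268.0, 84.4]
contact_force: [-6.6, 2.1, 0.2]
eef_pos: [533.1, -268.9, 84.4]
contact_force: [-6.5, 2.3, 1.2]
```

```bash
python3 -m crank '[[0.0025,-0.0003,0,0,0,0.015,1],[0.0045,-0.0003,0,0,0,0.03,1],[0.0045,-0.0003,0,0,0,0.03,1],[0.0045,-0.0003,0,0,0,0.03,1]]'
python3 -m crank '[[0,0,0,0,0,0,1],[0,0,0,0,0,0,1],[0,0,0,0,0,0,1]]'
python3 - <<'E'
from h import *
s=r.sense(); d=s["eef_pos"][:2]-[445.9,-266.8]; print("phi",2*np.arcsin(np.linalg.norm(d)/301.5))
f=grab("wrist"); g=cv2.cvtColor(f["image"],cv2.COLOR_RGB2GRAY)
# arm edges: sample across the arm, in the unit frame at arm-top height, at several distances from the pivot
for y in(25,40,55):
    xs=np.arange(-40,80,3.); px=[proj(f,[*toW(PV+[x-PV[0],y]),60]) for x in xs]
    print(y,[int(g[int(round(v)),int(round(u))]) if 0<=v<420 and 0<=u<560 else -1 for u,v in px])
print([[round(PV[0]+np.sin(p-.48)/np.cos(p-.48)*y,1) for y in(25,40,55)] for p in(.55,.6,.65)])
E
```

```text
clock: 14.2
eef_pos: [537.3, -270.4, 84.4]
tcp_rot: [3.142, 0.005, -0.465]
contact_force: [-8.2, 2.4, 1.6]
opening: -0.005
grasp_force: 0.0
clock: 14.5
eef_pos: [537.3, -270.4, 84.4]
tcp_rot: [3.142, 0.005, -0.465]
contact_force: [-7.2, 1.7, 0.7]
opening: 0.0
grasp_force: 0.0
phi 0.6162543321199152
25 [68, 74, 74, 74, 73, 72, 73, 71, 72, 70, 73, 64, 72, 230, 230, 230, 199, 174, 189, 86, 89, 91, 87, 89, 81, 50, 215, 210, 234, 238, 234, 238, 35, 36, 36, 36, 36, 35, 36, 35]
40 [219, 228, 225, 229, 230, 229, 226, 228, 230, 227, 227, 229, 232, 231, 230, 229, 230, 234, 232, 91, 87, 51, 91, 89, 90, 78, 177, 55, 69, 71, 235, 239, 235, 240, 239, 239, 241, 238, 238, 240]
55 [22, 133, 129, 136, 138, 135, 130, 135, 136, 135, 135, 135, 139, 136, 135, 134, 135, 51, 51, 52, 36, 39, 88, 92, 89, 93, 63, 213, 217, 241, 238, 239, 239, 241, 240, 241, 241, 240, 240, 242]
[[np.float64(22.8), np.float64(23.8), np.float64(24.9)], [np.float64(24.0), np.float64(25.8), np.float64(27.6)], [np.float64(25.3), np.float64(27.9), np.float64(30.4)]]
```

The hold reads as phi ≈ 0.616 with a steady 7.4 N on the gripper. That is past the last tooth and clear of the end stop.

```bash
python3 -c "
from rig import sign_off
print(sign_off())"
```

```text
the job is handed in; nothing more can be done
None
```

I set the idler block fully home in the pocket and let go of it, then handed the job in with the gripper still holding the tensioner arm back at about 0.62 rad with about 7.4 N on it; the click at 0.55 never showed clearly in the force readings, so being past the last tooth rests on the measured angle.

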